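Stir the bead dish and hold it at the top of its cam lift

ROBOT

A 7-joint arm with a two-finger parallel gripper is mounted at the origin on a cart in front of the work surface, level with it; the furniture and walls round the work are solid. World frame = base frame: x ahead of the robot, y to its left, z up, the work surface at z = 0. Lengths are in m, angles in rad, forces in N, time in s.
With the tool pointing down it reaches from about 0.425 to 0.95 m from the base axis. Payload 4.7 kg.
Tool frame: the origin (TCP) lies at the very end of the fingers, on their centre line; the grasp point (between the pads) lies 19 mm behind it (ctrl.tcp_to_grasp is the distance from the TCP to the grasp point, in m); z points along the fingers, y is the line along which they close (so a half turn about z gives the same grasp; the last joint's range is limited). The gripper opens to 85 mm and grips with 20 to 120 N. Pads are 22 mm wide; open, the fingers measure 114 mm over their backs; the gripper's body (76 mm by 85 mm) begins 54 mm behind the grasp point. The pads swing forward as they close: fully open they stand 13 mm farther back than shut.
Start: joints at [-1.147, 0.469, -0.049, 1.532, 0.024, 1.141, -0.082], TCP at [0.295, 0.607, 0.231] pointing down, gripper open.
Joint ranges: [-2.59, 2.59], [-0.33, 1.99], [-1.39, 1.29], [0.1, 2.45], [-1.04, 4.18], [0.21, 1.99], [-2.66, 2.66]. Speed limits (rad/s): [2.57, 2.57, 3.14, 3.14, 3.14, 3.14, 3.14].

INTERFACE

Orientations are given as a rotation vector (axis times angle).
In Python, from station import ctrl gives the robot as it stands. The module is installed in compiled form; this text tells all that it offers.
- The arm moves only by the tool drive_tool, never from a script. Its argument "deltas" is a list that holds one entry, the list of rows, each a list of 5 numbers: the shift along the tool's x, y, z in mm, then the turn about the tool's z in rad, then the opening, from 0 (shut) to 1 (fully open). A call has 1 to 8 rows; each row is the pose to reach, as a shift and turn from the pose commanded when the call began, along the tool's axes at that moment; what a row does not reach only later rows make up. A row lasts 1/12 s, in which the tool goes at most 41.7 mm and 7.16 degrees, less where a joint would pass 70% of its speed; a pose out of reach is approached as far as the arm can. A call with a gripper value outside its range is refused whole. The fingers move at their own pace and stop on an object; "grip_force" is the grip in N (left out, the last holds). Time passes only in rows, so rows that repeat a pose let the fingers close. It gives the time, the measured TCP pose, the force, the opening and the grip force at its end, in the units of the state.
- ctrl.read_state(): the state, without advancing time (a new reading comes with each control period).
- ctrl.capture(name): name is "scene" or "top" or "wrist"; returns the picture (420x560x3 uint8, blue, green, red); there is no depth.
- ctrl.calibration(name): a dict with "K" (3x3 intrinsics, pixels), "extrinsics" (4x4, takes a point from camera to world coordinates); the wrist camera has in their place "tool_from_camera" (4x4, takes a point from camera to tool coordinates, whose origin is the TCP and whose axes are the flange's). Camera axes: x right, y up, looking along -z (the intrinsics and any distortion apply to the point x, -y, -z); pixel columns grow to the right and rows downward; lengths in m; the calibration is good to about 2 mm. A picture is of the moment at which its call begins: read the wrist's pose just before it. calibration takes no time and is no camera call.
- ctrl.finish_job(): hands the job in; it is judged then, once.
The state is a dict: "time": time; "qpos": joint angles; "qd": joint speeds; "joint_efforts": joint torques, N m; "tcp_pos": TCP position; "ee_rot": TCP orientation; "ft_force": force on the tool from outside, world axes, zero at the start; "torque": the same for the moment, N m; "grip_width": finger opening in m; "gripper_force": force on a finger pad.
Only numpy, scipy, OpenCV 4.12 (cv2) and the standard library are available. Lean on these libraries where they do the work, as an engineer would, in place of code of your own. Each camera call takes 0.05 s, during which the arm holds its last target. There are 200 camera calls.

TASK

Take the orange-handled rod out of its blue holder and stir the beads in the metal dish with it until most of them have clearly shifted, without spilling any, then stand the rod back in its holder and let go of it. Then swing the red-knobbed cam lever clockwise until the dish stands at the very top of its lift, with the lever over the green mark (not past it), and finish still holding the lever there, because it springs back when let go. Leave the other things on the bench alone.

Things in the scene. Friction and masses are not known exactly. Their poses are not given: they have to be found in the camera images.
- lift_stand: Cam lift stand, fixed to the bench: grey round base, 132 mm across, 16 mm high. Origin under its centre, on the bench and on the vertical lever axis; z up; x points away from the robot to the upright aluminium gauge post (140 mm high, 22 mm wide, 72 to 80 mm from the axis).
- top_mark (a point): Green stripe on a low foot of the base (out to 105 mm from the axis, 14 mm high): the lever stands over it, pointing along it, when the dish is at the top of its lift. This point is 84 mm from the lever axis.
- cam_lever (a joint): Lever angle in rad: 0 at rest, growing clockwise seen from above, stop at 1.75. In the stand's frame the lever points along 4.538 - angle (from x to y), so it swings from the -y side towards the robot. The dish is highest at 1.2, over the green stripe, and sinks beyond. A spring returns it to 0: about 0.2 N m at rest with the weight of the dish, 0.45 N m (3.6 N at the knob) at 1.2.
- knob (a point): Middle of the upright red round knob at the end of the steel lever, 125 mm from the lever axis: 16 mm in diameter, from 28 to 80 mm above the bench and free to grip from about 42 mm up (lever bar below, 16 mm wide, top at 39 mm). This point is 62 mm above the bench.
- dish (a joint): Lift of the dish in m: 0 at the bottom, about 0.012 at the top (lift = 0.012*sin(1.309*lever angle), carried by a ball running on the lever's cam track). The dish moves straight up and down and cannot be taken off.
- dish_floor (a point): Centre of the inner floor of the open aluminium dish, 58 mm above the bench at the bottom of its lift. Inner radius 41 mm, outer radius 44 mm, wall 38 mm high above this floor.
- rod: Stirring rod, 170 mm long, about 60 g, loose, standing in the holder at the start. Steel shank of 10 mm diameter; the round orange handle, 18 mm in diameter, runs from 121 to 165 mm above the tip. Origin at the tip (lower end), z along the rod up to the handle.
- rod_tip (a point): Lower end of the rod.
- rod_grip (a point): Point on the rod's axis in the middle of its handle, 145 mm from the tip.
- rod_holder: Blue holder fixed to the bench: upright tube of outer diameter 29 mm and inner diameter 22 mm, 55 mm high, on a foot 68 mm across. Origin on the bench at the tube's axis. The rod stands on the tube's floor, 5 mm above the bench.
- bead_0_center (a point): Centre of loose white bead, 18 mm in diameter, 12 g, lying in the dish.
- bead_1_center (a point): Centre of loose blue bead, 18 mm in diameter, 12 g, lying in the dish.
- bead_2_center (a point): Centre of loose white bead, 18 mm in diameter, 12 g, lying in the dish.
- bead_3_center (a point): Centre of loose blue bead, 18 mm in diameter, 12 g, lying in the dish.
- bead_4_center (a point): Centre of loose white bead, 18 mm in diameter, 12 g, lying in the dish.
- petri_stack: Stack of petri dishes, 69 mm across, 46 mm high, loose bystander; origin under its centre.
- brown_dropper: Brown dropper bottle with black cap, 33 mm across, 70 mm high, loose bystander; origin under its centre.
- marker_blue: Marker pen with blue cap lying on the bench, 120 mm long, 15 mm high, loose bystander; origin under its centre.
There are look-alikes about, which are no part of the job. There is more than one size of the rod; the job needs the largest.

How it is judged:
By the outcome, as a careful person would: the job done as asked, in the order asked, and still so for the second after the job is handed in, while the arm keeps its last pose, push and grip.
It also fails if it takes over 72 s, if anything falls off the work surface, if the arm or the gripper's body presses on something with over 40 N, if the wrist force passes 120 N, or if a joint passes its speed limit or range.

## Working session

There is one attempt and no reset: what is moved stays moved. The work goes in short steps, Python scripts to look and compute and a tool call to move; the robot and the scene stay as the last step left them, time stands still between calls to the robot, and variables do not carry over. Pictures are saved under pics/ and viewed, at most 10 in all, crops included, and the job is handed in when it is done.

Besides the shell and the picture viewer there is one more tool, called as name(argument=value, ...), one argument or row to a line, values as JSON. drive_tool: Moves the arm, as the interface text tells. Its arguments: {"type":"object","properties":{"deltas":{"type":"array"},"grip_force":{"type":"number"}},"required":["deltas"]}

```bash
mkdir -p pics; cat > h.py <<'E'
import numpy as np, cv2
from scipy.spatial.transform import Rotation as R
from station import ctrl
def cam(name):
    s=ctrl.read_state(); im=ctrl.capture(name); c=ctrl.calibration(name)
    if name=='wrist':
        T=np.eye(4);T[:3,:3]=R.from_rotvec(s['ee_rot']).as_matrix();T[:3,3]=s['tcp_pos']
        E=T@np.array(c['tool_from_camera'])
    else: E=np.array(c['extrinsics'])
    return im,np.array(c['K']),E
def ray(K,E,uv):
    d=np.linalg.inv(K)@[uv[0],uv[1],1]; d=E[:3,:3]@[d[0],-d[1],-d[2]]
    return E[:3,3],d
def onz(K,E,uv,z):
    o,d=ray(K,E,uv); return o+d*(z-o[2])/d[2]
def proj(K,E,p):
    q=np.linalg.inv(E)@np.append(p,1); q=K@[q[0],-q[1],-q[2]]; return q[:2]/q[2]
def totool(p):
    s=ctrl.read_state(); return R.from_rotvec(s['ee_rot']).inv().apply(np.array(p)-s['tcp_pos'])*1000
E
python3 - <<'E'
from h import *
a,K,E=cam('scene');b,K2,E2=cam('top')
cv2.imwrite('pics/scene.png',a);cv2.imwrite('pics/top.png',b)
s=ctrl.read_state();print(s['time'],s['tcp_pos'],s['ee_rot'],R.from_rotvec(s['ee_rot']).as_matrix().round(3),s['grip_width'])
print(ctrl.calibration('top').keys(),K,E,K2,E2,ctrl.calibration('wrist'))
E
```

```text
0.1 [0.29501891 0.60652383 0.2303428 ] [-7.05025285e-01 -3.06106417e+00  2.76523378e-03] [[-0.899  0.437 -0.001]
 [ 0.437  0.899 -0.002]
 [-0.    -0.002 -1.   ]] 0.08550487904705338
dict_keys(['K', 'extrinsics']) [[535.960226     0.         270.48502041]
 [  0.         535.960226   211.14334356]
 [  0.           0.           1.        ]] [[-0.67422183  0.33818901 -0.65654635 -0.45026692]
 [-0.73833699 -0.328926    0.58878365  0.93940886]
 [-0.01683501  0.88172325  0.47146654  0.85625554]
 [ 0.          0.          0.          1.        ]] [[444.44028389   0.         284.29705787]
 [  0.         444.44028389 205.66332071]
 [  0.           0.           1.        ]] [[ 0.02934049  0.99580674 -0.08664918  0.47140928]
 [-0.99945629  0.02792222 -0.01753504  0.03177182]
 [-0.01504208  0.08711655  0.99608456  1.26208708]
 [ 0.          0.          0.          1.        ]] {'K': array([[373.86729737,   0.        , 282.33987727],
       [  0.        , 373.86729737, 203.41131867],
       [  0.        ,   0.        ,   1.        ]]), 'tool_from_camera': array([[ 2.66551563e-04,  9.57280959e-01,  2.89159288e-01,
         7.38335928e-02],
       [ 9.99999935e-01, -3.25243520e-04,  1.54924586e-04,
         2.92588417e-04],
       [ 2.42353541e-04,  2.89159228e-01, -9.57280984e-01,
        -1.42894201e-01],
       [ 0.00000000e+00,  0.00000000e+00,  0.00000000e+00,
         1.00000000e+00]])}
```

View pics/scene.png

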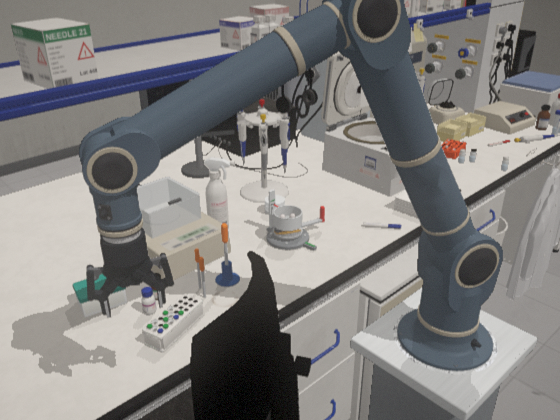

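View pics/top.png

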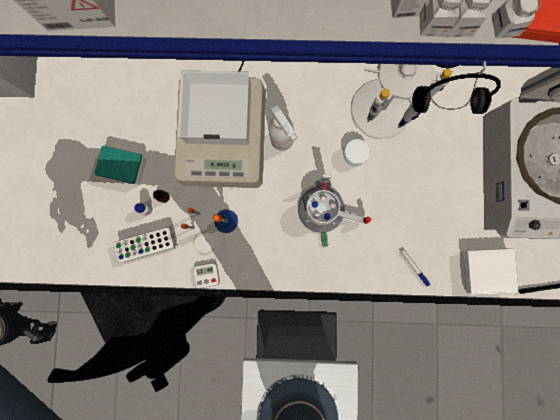

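The top view shows the big rod in its blue holder at (226,221), with the handle at (217,218). The stand is around (323,208), the red knob at (368,219) and the green mark at (324,240). The scene view shows the same rod at (225,235) and the knob at (322,213).

```bash
python3 - <<'E'
from h import *
C={n:cam(n) for n in('scene','top')}
def blobs(n,lo,hi,box,k=3):
    im=C[n][0]; h=cv2.cvtColor(im,cv2.COLOR_BGR2HSV); m=cv2.inRange(h,lo,hi)
    x0,y0,x1,y1=box; z=np.zeros_like(m); z[y0:y1,x0:x1]=m[y0:y1,x0:x1]
    _,_,st,c=cv2.connectedComponentsWithStats(z); o=[(st[i].tolist(),c[i].round(1).tolist()) for i in range(1,len(st)) if st[i][4]>5]
    return sorted(o,key=lambda a:-a[0][4])[:k]
def tri(u,v):
    (o,d),(p,e)=ray(*C['top'][1:],u),ray(*C['scene'][1:],v)
    t=np.linalg.lstsq(np.c_[d,-e],p-o,rcond=None)[0]; a=o+d*t[0];b=p+e*t[1]; return (a+b)/2,np.linalg.norm(a-b)
ot=blobs('top',(5,150,90),(18,255,255),(170,190,250,250));os=blobs('scene',(5,150,90),(18,255,255),(215,215,240,255))
rt=blobs('top',(0,150,90),(4,255,255),(355,205,380,235));rs=blobs('scene',(0,150,90),(4,255,255),(310,200,335,230))
print(ot,os,rt,rs,sep='\n')
print('handle',tri(ot[0][1],os[0][1])); print('knob',tri(rt[0][1],rs[0][1]))
gt=blobs('top',(45,100,50),(85,255,255),(310,225,340,255));print(gt,onz(*C['top'][1:],gt[0][1],.014))
bt=blobs('top',(100,150,50),(125,255,255),(205,200,245,240));print('holder',bt,onz(*C['top'][1:],bt[0][1],.01))
for u in [(324,207)]: print('dish',onz(*C['top'][1:],u,.096))
a=C['top'][0][180:260,170:390];b=C['scene'][0][190:300,185:345]
a=cv2.resize(a,None,fx=3.4,fy=3.4);b=cv2.resize(b,(0,0),fx=2.8,fy=2.8)
o=np.zeros((a.shape[0]+b.shape[0],max(a.shape[1],b.shape[1]),3),np.uint8);o[:a.shape[0],:a.shape[1]]=a;o[a.shape[0]:,:b.shape[1]]=b
cv2.imwrite('pics/c.png',o)
E
```

```text
[([213, 214, 9, 8, 54], [216.9, 217.8]), ([188, 208, 7, 5, 21], [190.3, 209.9]), ([181, 224, 7, 4, 19], [183.5, 225.5])]
[([222, 224, 6, 18, 87], [224.4, 232.3])]
[([364, 217, 7, 6, 25], [367.5, 219.6])]
[([321, 207, 3, 2, 6], [322.0, 207.5])]
handle (array([0.53319646, 0.2203487 , 0.1479334 ]), np.float64(0.0008028081801553164))
knob (array([ 0.54418988, -0.16989023,  0.07396109]), np.float64(0.0014717524662305555))
[([323, 233, 4, 12, 33], [324.3, 238.6])] [ 0.49067034 -0.06084093  0.014     ]
holder [([215, 210, 22, 23, 265], [227.5, 220.9])] [0.53263627 0.21296822 0.01      ]
dish [ 0.57224668 -0.05218541  0.096     ]
```

View pics/c.png

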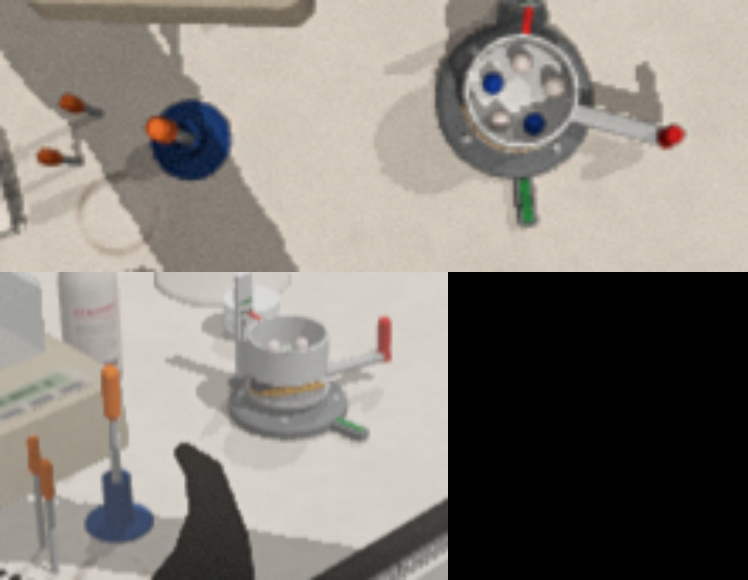

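The crop shows the rod leaning slightly towards +y. The rim centre is near full-image (323,206) and there are five beads in the dish. The handle is at (0.533, 0.220, 0.148), which fits 5+145 mm. The knob is 0.123 m from the axis and the mark 0.084 m, both as expected. Next I go above the rod.

drive_tool(
  deltas=[
    [[-38, -24, 0, -0.056, 0.5], [-77, -49, 0, -0.113, 0.5], [-115, -73, 0, -0.17, 0.5], [-153, -98, 0, -0.226, 0.5], [-192, -122, 0, -0.283, 0.5], [-230, -147, 0, -0.339, 0.5], [-268, -171, 0, -0.396, 0.5], [-307, -196, 0, -0.453, 0.5]],
  ],
)

```text
time: 0.87
tcp_pos: [0.4701, 0.3209, 0.2314]
ee_rot: [-0.005, 3.142, 0.0]
ft_force: [0.2, 0.2, 0.6]
grip_width: 0.0427
gripper_force: 0.0
```

```bash
python3 -c "
from h import *
s=ctrl.read_state();print(s['time'],s['tcp_pos'],s['qpos'],R.from_rotvec(s['ee_rot']).as_matrix().round(3),totool([.533,.217,.23]))"
```

```text
0.8667 [0.47009433 0.3208696  0.23136045] [-0.64021343  0.29719654 -0.04089189  1.78920379  0.013704    1.05534071
  0.88795046] [[-1.    -0.003  0.   ]
 [-0.003  1.     0.   ]
 [-0.     0.    -1.   ]] [ -62.57051856 -104.0719421     1.35256675]
```

drive_tool(
  deltas=[
    [[-20, -34, 0, 0, 0.5], [-40, -68, 0, 0, 0.5], [-48, -79, 0, 0, 0.5], [-48, -79, 0, 0, 0.5], [-48, -79, 0, 0, 0.5]],
  ],
)

```text
time: 1.28
tcp_pos: [0.5176, 0.2432, 0.2312]
ee_rot: [-0.003, -3.141, -0.001]
ft_force: [0.0, -0.0, 0.1]
grip_width: 0.043
gripper_force: 0.0
```

```bash
python3 - <<'E'
from h import *
im,K,E=cam('wrist'); cv2.imwrite('pics/w1.png',im)
s=ctrl.read_state();print(s['time'],s['tcp_pos'])
h=cv2.cvtColor(im,cv2.COLOR_BGR2HSV); m=cv2.inRange(h,(5,140,60),(20,255,255))
n,_,st,c=cv2.connectedComponentsWithStats(m)
for i in range(1,n):
    if st[i][4]>100: print(st[i],c[i],onz(K,E,c[i],.15),onz(K,E,c[i],.175))
E
```

```text
1.3333 [0.51684286 0.24479413 0.23117434]
[365 174  27  27 453] [378.47019868 187.05077263] [0.50112092 0.3029918  0.15      ] [0.49475246 0.29637732 0.175     ]
[ 231  212   33   51 1194] [247.59631491 237.7160804 ] [0.53462027 0.22116843 0.15      ] [0.5245148  0.22368174 0.175     ]
[344 224  23  31 458] [354.63755459 239.51310044] [0.53597323 0.29015632 0.15      ] [0.52571683 0.2849737  0.175     ]
```

View pics/w1.png

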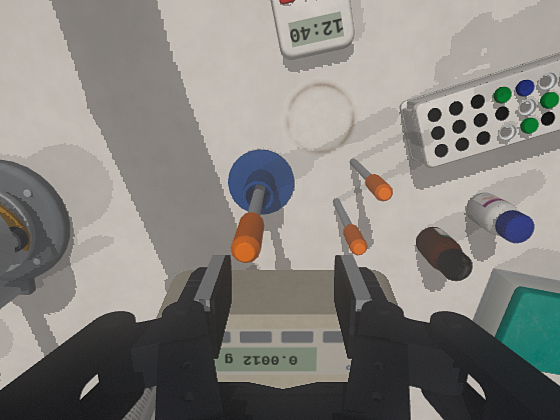

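The wrist view shows the orange handle at about (247,238), leaning slightly. The small rods at (378,187) and (355,240) are clear of it. Next I align and descend.

drive_tool(
  deltas=[
    [[-17, -24, 0, 0, 0.5], [-17, -24, 0, 0, 0.5], [-17, -24, 30, 0, 0.5], [-17, -24, 60, 0, 0.5], [-17, -24, 85, 0, 0.5], [-17, -24, 100, 0, 0.5], [-17, -24, 100, 0, 0.5], [-17, -24, 100, 0, 0.5]],
  ],
)

```text
time: 2.0
tcp_pos: [0.5335, 0.2213, 0.1308]
ee_rot: [0.004, -3.14, 0.0]
ft_force: [0.3, 0.9, 0.7]
grip_width: 0.0425
gripper_force: 0.0
```

drive_tool(
  deltas=[
    [[0, 0, 0, 0, 0.1], [0, 0, 0, 0, 0.1], [0, 0, 0, 0, 0.1], [0, 0, 0, 0, 0.1], [0, 0, 0, 0, 0.1], [0, 0, 0, 0, 0.1]],
  ],
  grip_force=60,
)

```text
time: 2.5
tcp_pos: [0.5355, 0.2208, 0.133]
ee_rot: [-0.0, 3.139, 0.003]
ft_force: [-0.5, 0.6, 6.4]
grip_width: 0.0168
gripper_force: 58.9
```

drive_tool(
  deltas=[
    [[0, 0, -15, 0, 0.1], [0, 0, -45, 0, 0.1], [0, 0, -80, 0, 0.1], [0, 0, -115, 0, 0.1], [0, 0, -135, 0, 0.1], [0, 0, -140, 0, 0.1], [0, 0, -140, 0, 0.1]],
  ],
)

```text
time: 3.08
tcp_pos: [0.5351, 0.2199, 0.273]
ee_rot: [0.0, 3.138, 0.002]
ft_force: [0.5, -0.0, -1.1]
grip_width: 0.0167
gripper_force: 58.6
```

drive_tool(
  deltas=[
    [[0, -25, 0, 0, 0.1], [-5, -60, 0, 0, 0.1], [-10, -95, 0, 0, 0.1], [-15, -130, 0, 0, 0.1], [-20, -155, 0, 0, 0.1], [-20, -170, 0, 0, 0.1], [-20, -170, 0, 0, 0.1]],
  ],
)

```text
time: 3.67
tcp_pos: [0.5535, 0.0444, 0.2689]
ee_rot: [-0.012, -3.137, 0.005]
ft_force: [-0.4, -0.5, -0.9]
grip_width: 0.0167
gripper_force: 58.6
```

```bash
python3 - <<'E'
from h import *
im,K,E=cam('wrist'); cv2.imwrite('pics/w2.png',im)
s=ctrl.read_state();print(s['time'],s['tcp_pos'],s['ee_rot'],s['grip_width'])
E
```

```text
3.7167 [0.5534457  0.04754099 0.26916187] [-6.36176703e-03 -3.13769437e+00  1.78438043e-03] 0.016400957723997245
```

View pics/w2.png

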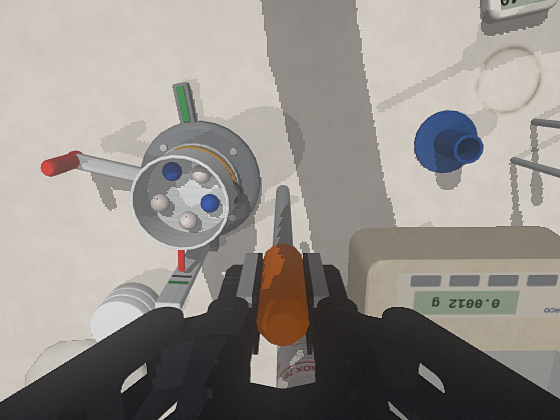

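The wrist view shows the rod gripped nearly upright with its tip at (283,188). The dish rim centre is near (181,200), the holder tube mouth near (467,149) and the knob top at (50,167).

```bash
python3 - <<'E'
from h import *
im=cv2.imread('pics/w2.png')
_,K,E=cam('wrist')
h=cv2.cvtColor(im,cv2.COLOR_BGR2HSV)
def P(n,uv,z): print(n,uv,onz(K,E,uv,z).round(4))
for z in(.14,.145): P('tip',(283,190),z)
P('rim',(181,200),.096)
for uv in [(132,200),(229,200),(181,150),(181,249)]: P('rim edge',uv,.096)
P('tube',(467,149),.055)
for nm,lo,hi,box,z in [('green',(45,100,50),(85,255,255),(170,75,200,130),.014),('red',(0,150,90),(5,255,255),(35,140,85,180),.075),('blue',(100,150,40),(125,255,255),(405,100,490,180),.01)]:
    m=cv2.inRange(h,lo,hi);x0,y0,x1,y1=box;z0=np.zeros_like(m);z0[y0:y1,x0:x1]=m[y0:y1,x0:x1];q=cv2.moments(z0,True);P(nm,(q['m10']/q['m00'],q['m01']/q['m00']),z)
E
```

```text
tip (283, 190) [0.5509 0.0482 0.14  ]
tip (283, 190) [0.5496 0.0482 0.145 ]
rim (181, 200) [ 0.5711 -0.0417  0.096 ]
rim edge (132, 200) [ 0.5709 -0.0849  0.096 ]
rim edge (229, 200) [0.5712 0.0006 0.096 ]
rim edge (181, 150) [ 0.527  -0.0381  0.096 ]
rim edge (181, 249) [ 0.6178 -0.0455  0.096 ]
tube (467, 149) [0.5331 0.224  0.055 ]
green (182.61157024793388, 103.49173553719008) [ 0.4912 -0.055   0.014 ]
red (49.27388535031847, 165.84713375796179) [ 0.5442 -0.1656  0.075 ]
blue (458.06865671641793, 126.97313432835821) [0.5164 0.2335 0.01  ]
```

drive_tool(
  deltas=[
    [[-7, -30, 0, 0, 0.1], [-14, -60, 0, 0, 0.1], [-19, -85, 0, 0, 0.1], [-20, -92, 0, 0, 0.1], [-20, -92, 0, 0, 0.1], [-20, -92, 0, 0, 0.1], [-20, -92, 0, 0, 0.1]],
  ],
)

```text
time: 4.35
tcp_pos: [0.5743, -0.0391, 0.2707]
ee_rot: [0.007, -3.14, -0.002]
ft_force: [-0.8, 0.7, -0.1]
grip_width: 0.0164
gripper_force: 58.7
```

```bash
python3 - <<'E'
from h import *
im,K,E=cam('wrist'); b,K2,E2=cam('top')
s=ctrl.read_state();print(s['time'],s['tcp_pos'],s['ee_rot'])
a=im[60:320,60:500]; c=cv2.resize(b[160:270,180:400],None,fx=2.6,fy=2.6)
o=np.zeros((a.shape[0]+c.shape[0],max(a.shape[1],c.shape[1]),3),np.uint8);o[:260,:440]=a;o[260:,:c.shape[1]]=c
cv2.imwrite('pics/w3.png',o);cv2.imwrite('pics/w3raw.png',im);np.savez('w3',K=K,E=E)
E
```

```text
4.45 [ 0.57437447 -0.039685    0.27103727] [ 6.04216698e-03 -3.14106352e+00 -1.57969237e-03]
```

View pics/w3.png

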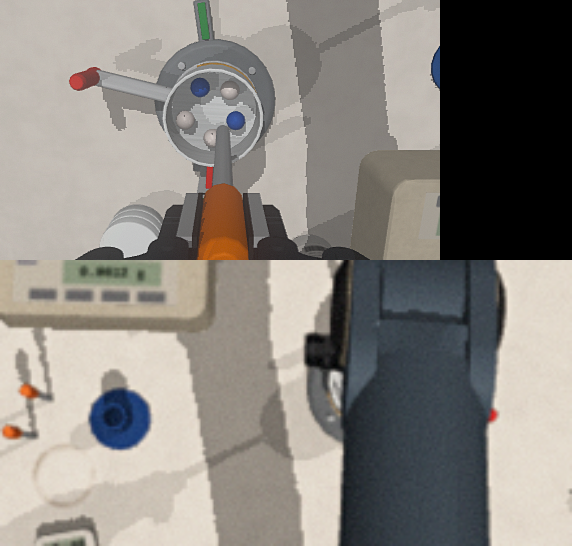

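The wrist crop shows the rod tip at full-image (282,190) and the rim centre at (273,177). The top view shows the empty holder mouth at (225.4,218.5) and its foot at (226.2,220.8).

```bash
python3 - <<'E'
from h import *
d=np.load('w3.npz');K,E=d['K'],d['E']
c=ctrl.calibration('top');K2,E2=np.array(c['K']),np.array(c['extrinsics'])
print('tip',onz(K,E,(282,190),.145),'rim',onz(K,E,(273,177),.096),onz(K,E,(223,177),.096),onz(K,E,(323,177),.096))
im=cv2.imread('pics/w3raw.png');h=cv2.cvtColor(im,cv2.COLOR_BGR2HSV)
m=cv2.inRange(h,(45,100,50),(85,255,255));m[:55]=0;m[105:]=0;m[:,:240]=0;m[:,290:]=0;q=cv2.moments(m,True);print('green',onz(K,E,(q['m10']/q['m00'],q['m01']/q['m00']),.014))
print('mouth',onz(K2,E2,(225.4,218.5),.055),'foot',onz(K2,E2,(226.2,220.8),.005))
E
```

```text
tip [ 0.57118168 -0.03891308  0.145     ] rim [ 0.57238372 -0.04671551  0.096     ] [ 0.57256666 -0.09015089  0.096     ] [ 0.57220073 -0.00326676  0.096     ]
green [ 0.49063464 -0.05849229  0.014     ]
mouth [0.53681303 0.2124534  0.055     ] foot [0.53305898 0.21739708 0.005     ]
```

drive_tool(
  deltas=[
    [[-2, -8, 0, 0, 0.1], [-2, -8, 0, 0, 0.1], [-2, -8, 20, 0, 0.1], [-2, -8, 45, 0, 0.1], [-2, -8, 65, 0, 0.1], [-2, -8, 76, 0, 0.1], [-2, -8, 78, 0, 0.1], [-2, -8, 78, 0, 0.1]],
  ],
)

```text
time: 5.12
tcp_pos: [0.5765, -0.0502, 0.1931]
ee_rot: [0.0, -3.141, -0.0]
ft_force: [0.2, -0.2, 0.4]
grip_width: 0.017
gripper_force: 58.7
```

drive_tool(
  deltas=[
    [[8, 0, 0, 0, 0.1], [15, 4, 0, 0, 0.1], [14, 12, 0, 0, 0.1], [6, 18, 0, 0, 0.1], [-4, 19, 0, 0, 0.1], [-13, 14, 0, 0, 0.1], [-18, 6, 0, 0, 0.1], [-18, -4, 0, 0, 0.1]],
  ],
)

```text
time: 5.78
tcp_pos: [0.5959, -0.0541, 0.193]
ee_rot: [0.001, -3.141, -0.001]
ft_force: [-3.8, 2.3, 0.9]
grip_width: 0.0164
gripper_force: 59.0
```

drive_tool(
  deltas=[
    [[5, -9, 0, 0, 0.1], [14, -14, 0, 0, 0.1], [24, -13, 0, 0, 0.1], [32, -7, 0, 0, 0.1], [36, 2, 0, 0, 0.1], [34, 12, 0, 0, 0.1], [27, 20, 0, 0, 0.1], [17, 22, 0, 0, 0.1]],
  ],
)

```text
time: 6.45
tcp_pos: [0.578, -0.0295, 0.1935]
ee_rot: [-0.006, 3.141, 0.002]
ft_force: [0.1, 0.2, -0.7]
grip_width: 0.0165
gripper_force: 58.7
```

drive_tool(
  deltas=[
    [[-10, -5, 0, 0, 0.1], [-15, -13, 0, 0, 0.1], [-11, -22, 0, 0, 0.1], [-5, -28, 0, 0, 0.1], [5, -25, 0, 0, 0.1], [3, -18, 0, 0, 0.1], [1, -18, 0, 0, 0.1], [1, -18, 0, 0, 0.1]],
  ],
)

```text
time: 7.12
tcp_pos: [0.5769, -0.0487, 0.1936]
ee_rot: [-0.004, 3.14, 0.001]
ft_force: [-0.2, 0.0, 0.1]
grip_width: 0.0168
gripper_force: 58.8
```

```bash
python3 - <<'E'
from h import *
im,K,E=cam('wrist')
s=ctrl.read_state();print(s['time'],s['tcp_pos'],s['ee_rot'],s['ft_force'])
a=cv2.imread('pics/w3raw.png')[40:300,160:400]
cv2.imwrite('pics/w4.png',cv2.resize(np.hstack([a,im[40:300,160:400]]),None,fx=1.6,fy=1.6))
E
```

```text
7.1667 [ 0.57689797 -0.0491308   0.19355316] [-2.98679776e-03  3.14080129e+00  7.44078534e-04] [ 0.25492909  0.66392011 -1.26640121]
```

View pics/w4.png

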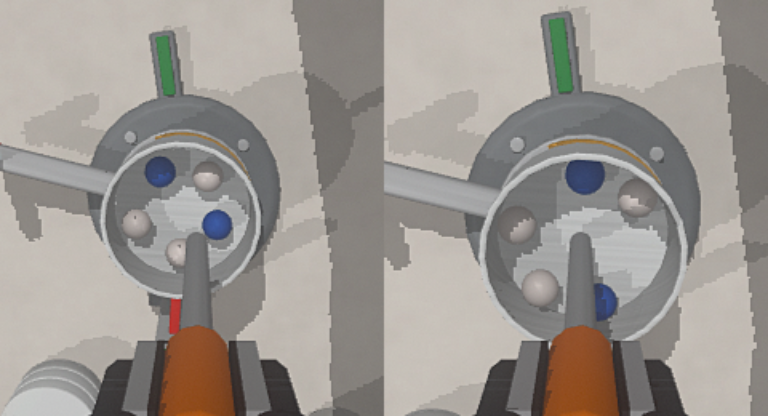

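The beads have moved, but some only a little. I'll do another, wider round.

drive_tool(
  deltas=[
    [[11, 0, 0, 0, 0.1], [22, 0, 0, 0, 0.1], [21, 10, 0, 0, 0.1], [15, 18, 0, 0, 0.1], [6, 22, 0, 0, 0.1], [-4, 23, 0, 0, 0.1], [-13, 19, 0, 0, 0.1], [-20, 12, 0, 0, 0.1]],
  ],
)

```text
time: 7.83
tcp_pos: [0.5973, -0.0365, 0.1926]
ee_rot: [0.004, -3.139, -0.003]
ft_force: [-4.0, 1.3, 0.4]
grip_width: 0.0166
gripper_force: 58.9
```

drive_tool(
  deltas=[
    [[-3, -10, 0, 0, 0.1], [-2, -20, 0, 0, 0.1], [4, -28, 0, 0, 0.1], [12, -34, 0, 0, 0.1], [22, -35, 0, 0, 0.1], [22, -22, 0, 0, 0.1], [20, -12, 0, 0, 0.1], [20, -12, 0, 0, 0.1]],
  ],
)

```text
time: 8.5
tcp_pos: [0.5777, -0.0479, 0.1938]
ee_rot: [-0.006, 3.139, 0.0]
ft_force: [-0.5, 0.6, -1.4]
grip_width: 0.0169
gripper_force: 58.9
```

```bash
python3 - <<'E'
from h import *
im,K,E=cam('wrist')
s=ctrl.read_state();print(s['time'],s['tcp_pos'],s['ee_rot'],s['ft_force'])
a=cv2.imread('pics/w3raw.png')[40:300,160:400]
cv2.imwrite('pics/w5.png',cv2.resize(np.hstack([a,im[40:300,160:400]]),None,fx=1.6,fy=1.6))
E
```

```text
8.55 [ 0.57743682 -0.04914838  0.19360828] [-4.79026426e-03  3.14001027e+00 -9.55796560e-04] [ 0.09937677 -0.71448385 -0.86394388]
```

View pics/w5.png

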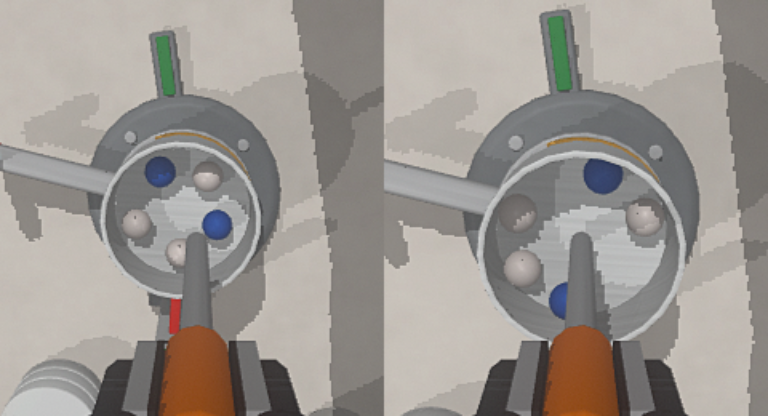

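Every bead has moved on by about 12–30 mm. One more wide sweep will make the change unmistakable.

drive_tool(
  deltas=[
    [[14, 0, 0, 0, 0.1], [27, 0, 0, 0, 0.1], [25, 10, 0, 0, 0.1], [18, 20, 0, 0, 0.1], [7, 26, 0, 0, 0.1], [-6, 26, 0, 0, 0.1], [-17, 21, 0, 0, 0.1], [-24, 12, 0, 0, 0.1]],
  ],
)

```text
time: 9.22
tcp_pos: [0.6023, -0.0367, 0.193]
ee_rot: [-0.004, 3.142, 0.001]
ft_force: [-0.4, 0.3, -0.1]
grip_width: 0.0168
gripper_force: 58.9
```

drive_tool(
  deltas=[
    [[-3, -10, 0, 0, 0.1], [-2, -22, 0, 0, 0.1], [4, -31, 0, 0, 0.1], [14, -37, 0, 0, 0.1], [25, -38, 0, 0, 0.1], [26, -24, 0, 0, 0.1], [24, -12, 0, 0, 0.1], [24, -12, 0, 0, 0.1]],
  ],
)

```text
time: 9.88
tcp_pos: [0.5769, -0.0476, 0.1933]
ee_rot: [-0.006, 3.141, 0.002]
ft_force: [0.3, 1.4, -0.8]
grip_width: 0.0167
gripper_force: 59.3
```

```bash
python3 - <<'E'
from h import *
im,K,E=cam('wrist')
s=ctrl.read_state();print(s['time'],s['tcp_pos'],s['ee_rot'],s['ft_force'])
h=cv2.cvtColor(im,cv2.COLOR_BGR2HSV)[40:300,160:400]
for nm,lo,hi in(('blue',(105,120,50),(125,255,255)),('white',(0,12,100),(15,60,255))):
    m=cv2.morphologyEx(cv2.inRange(h,lo,hi),cv2.MORPH_OPEN,np.ones((7,7)))
    n,_,st,c=cv2.connectedComponentsWithStats(m[80:230,50:200])
    print(nm,[((c[i]+[50,80])*1.6).round().tolist()+[int(st[i][4])] for i in range(1,n) if 80<st[i][4]<800])
cv2.imwrite('pics/w6.png',im)
E
```

```text
9.9333 [ 0.57682721 -0.04914621  0.19326246] [ 4.34614562e-03 -3.14158735e+00 -3.33007205e-04] [ 0.00200877 -0.66020363 -0.16430594]
blue [[241.0, 202.0, 106], [163.0, 295.0, 356]]
white [[129.0, 252.0, 309], [262.0, 250.0, 403]]
```

drive_tool(
  deltas=[
    [[0, 0, -30, 0, 0.1], [0, 0, -65, 0, 0.1], [0, 0, -85, 0, 0.1], [5, 30, -85, 0, 0.1], [10, 65, -85, 0, 0.1], [15, 100, -85, 0, 0.1], [20, 130, -85, 0, 0.1], [25, 145, -85, 0, 0.1]],
  ],
)

```text
time: 10.6
tcp_pos: [0.5512, 0.0987, 0.2782]
ee_rot: [0.007, -3.141, -0.002]
ft_force: [0.6, -0.2, -0.9]
grip_width: 0.0165
gripper_force: 59.3
```

drive_tool(
  deltas=[
    [[5, 30, 0, 0, 0.1], [10, 65, 0, 0, 0.1], [15, 95, 0, 0, 0.1], [17, 115, 0, 0, 0.1], [17, 120, 0, 0, 0.1], [17, 120, 0, 0, 0.1], [17, 120, 0, 0, 0.1]],
  ],
)

```text
time: 11.18
tcp_pos: [0.5352, 0.2128, 0.278]
ee_rot: [0.003, 3.142, -0.003]
ft_force: [0.1, -0.8, -0.9]
grip_width: 0.0167
gripper_force: 59.3
```

```bash
python3 - <<'E'
from h import *
im,K,E=cam('wrist')
s=ctrl.read_state();print(s['time'],s['tcp_pos'],s['ee_rot'])
cv2.imwrite('pics/w7.png',cv2.resize(im[100:300,180:400],None,fx=2.5,fy=2.5)); np.savez('w7',K=K,E=E)
E
```

```text
11.2333 [0.53534849 0.21224454 0.27815062] [ 4.69568180e-03  3.14145455e+00 -2.48193122e-03]
```

View pics/w7.png

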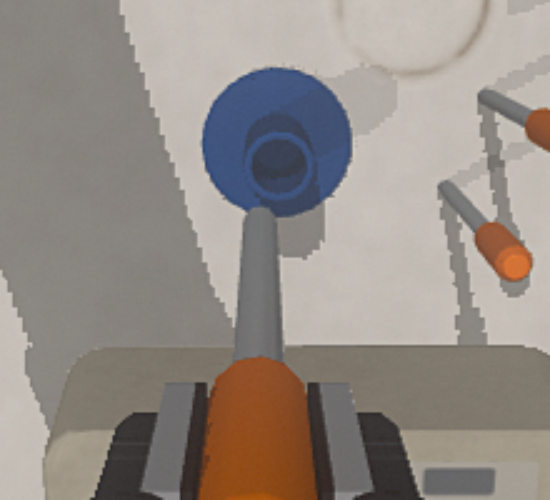

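The tube mouth is centred at crop (279,166), which is full-image (291.6,166.4). The rod tip is at crop (261,215), full-image (284.4,186.5).

```bash
python3 - <<'E'
from h import *
d=np.load('w7.npz');K,E=d['K'],d['E']
print(onz(K,E,(284.4,187),.15),onz(K,E,(291.6,166.4),.055),onz(K,E,(291,157),.005))
E
```

```text
[0.53054078 0.21445697 0.15      ] [0.53365623 0.22190792 0.055     ] [0.53282883 0.22231241 0.005     ]
```

drive_tool(
  deltas=[
    [[-2, 7, 0, 0, 0.1], [-2, 7, 0, 0, 0.1], [-2, 7, 25, 0, 0.1], [-2, 7, 50, 0, 0.1], [-2, 7, 70, 0, 0.1], [-2, 7, 80, 0, 0.1], [-2, 7, 80, 0, 0.1], [-2, 7, 80, 0, 0.1]],
  ],
)

```text
time: 11.9
tcp_pos: [0.5369, 0.2216, 0.1986]
ee_rot: [0.0, 3.141, 0.0]
ft_force: [0.4, 0.5, -0.5]
grip_width: 0.0167
gripper_force: 59.3
```

```bash
python3 - <<'E'
from h import *
im,K,E=cam('wrist')
s=ctrl.read_state();print(s['time'],s['tcp_pos'],s['ee_rot'])
cv2.imwrite('pics/w8.png',cv2.resize(im[100:300,180:400],None,fx=2.5,fy=2.5))
E
```

```text
11.95 [0.53739281 0.22195609 0.19945574] [2.61199480e-04 3.13978073e+00 1.34999894e-03]
```

View pics/w8.png

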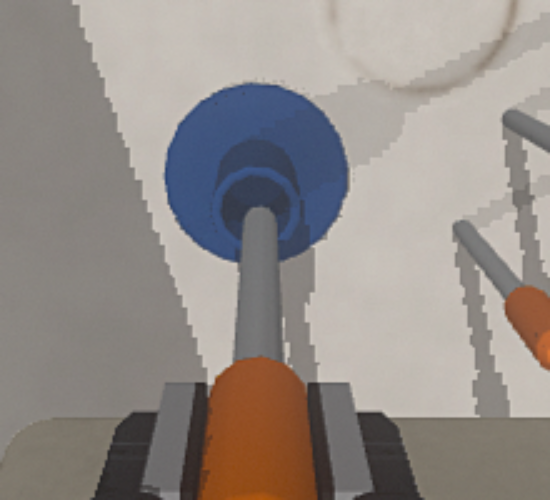

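The tip sits over the tube mouth (258,207), and they will line up as it descends, so I insert.

drive_tool(
  deltas=[
    [[0, 0, 12, 0, 0.1], [0, 0, 24, 0, 0.1], [0, 0, 36, 0, 0.1], [0, 0, 48, 0, 0.1], [0, 0, 58, 0, 0.1], [0, 0, 64, 0, 0.1], [0, 0, 64, 0, 0.1], [0, 0, 64, 0, 0.1]],
  ],
)

```text
time: 12.62
tcp_pos: [0.5365, 0.2219, 0.1338]
ee_rot: [0.0, -3.141, 0.0]
ft_force: [-0.5, 1.5, -1.2]
grip_width: 0.0167
gripper_force: 59.2
```

drive_tool(
  deltas=[
    [[0, 0, 1, 0, 0.2], [0, 0, 1, 0, 0.3], [0, 0, 1, 0, 0.45], [0, 0, 1, 0, 0.5], [0, 0, 1, 0, 0.5], [0, 0, 1, 0, 0.5], [0, 0, 1, 0, 0.5]],
  ],
)

```text
time: 13.2
tcp_pos: [0.5365, 0.2219, 0.1334]
ee_rot: [-0.0, 3.141, 0.0]
ft_force: [0.4, -0.9, 0.6]
grip_width: 0.0427
gripper_force: 0.0
```

drive_tool(
  deltas=[
    [[0, 0, -10, 0, 0.5], [0, 0, -25, 0, 0.5], [0, 0, -50, 0, 0.5], [0, 0, -85, 0, 0.5], [0, 0, -105, 0, 0.5], [0, 0, -105, 0, 0.5]],
  ],
)

```text
time: 13.7
tcp_pos: [0.5393, 0.2231, 0.2446]
ee_rot: [0.0, 3.132, 0.008]
ft_force: [0.3, -0.6, 0.6]
grip_width: 0.0429
gripper_force: 0.0
```

```bash
python3 - <<'E'
from h import *
im,K,E=cam('wrist')
s=ctrl.read_state();print(s['time'],s['tcp_pos'],s['ee_rot'],s['qpos'].round(2))
h=cv2.cvtColor(im,cv2.COLOR_BGR2HSV); m=cv2.inRange(h,(5,140,60),(20,255,255))
n,_,st,c=cv2.connectedComponentsWithStats(m)
for i in range(1,n):
    if st[i][4]>100: print(st[i],c[i],onz(K,E,c[i],.15))
im,K,E=cam('scene');h=cv2.cvtColor(im,cv2.COLOR_BGR2HSV); m=cv2.inRange(h,(5,150,90),(18,255,255))[215:260,210:245]
n,_,st,c=cv2.connectedComponentsWithStats(m);print(st[1:],c[1:]+[210,215])
E
```

```text
13.75 [0.53802848 0.22251736 0.24182891] [-8.94125410e-05  3.13568803e+00  4.72891751e-03] [-0.47  0.3   0.01  1.75 -0.    1.08  1.11]
[388 142  29  23 447] [402.17449664 153.1409396 ] [0.50476055 0.30028504 0.15      ]
[  0 164  46  36 181] [ 20.38121547 177.55248619] [0.52052798 0.05433647 0.15      ]
[267 176  29  44 991] [280.91321897 198.44601413] [0.53481613 0.22294977 0.15      ]
[365 192  26  28 418] [377.63636364 205.46889952] [0.53975942 0.28729767 0.15      ]
[[12  8  6 19 94]] [[224.31914894 232.26595745]]
```

The rod is back upright in its holder, with its blob where it was at the start. Now to the knob.

drive_tool(
  deltas=[
    [[-1, -30, 0, 0, 0.5], [-2, -65, 0, 0, 0.5], [-3, -105, 0, 0, 0.5], [-4, -145, 0, 0, 0.5], [-5, -185, 0, 0, 0.5], [-6, -225, 0, 0, 0.5], [-6, -260, 0, 0, 0.5], [-6, -285, 0, 0, 0.5]],
  ],
)

```text
time: 14.47
tcp_pos: [0.541, -0.0674, 0.237]
ee_rot: [-0.006, -3.139, 0.002]
ft_force: [0.3, -0.7, 1.0]
grip_width: 0.0428
gripper_force: 0.0
```

drive_tool(
  deltas=[
    [[0, -30, 0, 0, 0.5], [0, -60, 0, 0, 0.5], [0, -85, 15, 0, 0.5], [0, -95, 35, 0, 0.5], [0, -95, 45, 0, 0.5], [0, -95, 45, 0, 0.5], [0, -95, 45, 0, 0.5]],
  ],
)

```text
time: 15.05
tcp_pos: [0.5421, -0.1564, 0.1922]
ee_rot: [0.003, -3.139, -0.002]
ft_force: [0.3, -0.8, 0.0]
grip_width: 0.0429
gripper_force: 0.0
```

```bash
cat > look.py <<'E'
from h import *
im,K,E=cam('wrist')
s=ctrl.read_state();print(s['time'],s['tcp_pos'].round(4),s['ee_rot'].round(3),s['qpos'].round(2),s['ft_force'].round(1))
h=cv2.cvtColor(im,cv2.COLOR_BGR2HSV)
for nm,lo,hi,z in(('red',(0,150,60),(4,255,255),.08),('green',(45,100,40),(85,255,255),.014)):
    m=cv2.morphologyEx(cv2.inRange(h,lo,hi),cv2.MORPH_OPEN,np.ones((3,3)))
    n,_,st,c=cv2.connectedComponentsWithStats(m)
    for i in range(1,n):
        if st[i][4]>60: print(nm,st[i],c[i].round(1),onz(K,E,c[i],z).round(4),onz(K,E,c[i],.062).round(4))
cv2.imwrite('pics/last.png',im)
E
python3 look.py
```

```text
15.1 [ 0.5428 -0.1564  0.1932] [ 4.000e-03 -3.141e+00 -2.000e-03] [ 0.05  0.33  0.19  1.85 -0.08  0.97  1.85] [-1.   0.3  0.3]
red [255 192  18  19 267] [263.4 201.5] [ 0.5438 -0.1694  0.08  ] [ 0.549  -0.1704  0.062 ]
red [420 306  10  16 121] [424.8 313.7] [ 0.6349 -0.0444  0.08  ] [ 0.6466 -0.0365  0.062 ]
green [393  98  11  43 393] [398.1 118.8] [ 0.4904 -0.0587  0.014 ] [ 0.4872 -0.0733  0.062 ]
```

drive_tool(
  deltas=[
    [[-2, -13, 0, 0, 0.5], [-2, -13, 30, 0, 0.5], [-2, -13, 65, 0, 0.5], [-2, -13, 95, 0, 0.5], [-2, -13, 120, 0, 0.5], [-2, -13, 138, 0, 0.5], [-2, -13, 146, 0, 0.5], [-2, -13, 146, 0, 0.5]],
  ],
)

```text
time: 15.77
tcp_pos: [0.5442, -0.171, 0.0462]
ee_rot: [0.001, -3.139, -0.001]
ft_force: [0.2, -0.9, 0.4]
grip_width: 0.0426
gripper_force: 0.0
```

drive_tool(
  deltas=[
    [[0, 0, 0, 0, 0.4], [0, 0, 0, 0, 0.3], [0, 0, 0, 0, 0.2], [0, 0, 0, 0, 0.08], [0, 0, 0, 0, 0.08], [0, 0, 0, 0, 0.08], [0, 0, 0, 0, 0.08]],
  ],
  grip_force=60,
)

```text
time: 16.35
tcp_pos: [0.5462, -0.1692, 0.0491]
ee_rot: [-0.003, 3.139, 0.003]
ft_force: [0.4, 6.7, 5.4]
grip_width: 0.0143
gripper_force: 58.9
```

```bash
python3 look.py
```

```text
16.4 [ 0.5462 -0.1692  0.0491] [-3.000e-03  3.138e+00  3.000e-03] [ 0.11  0.52  0.16  1.95 -0.13  0.68  1.92] [-0.4  5.2  6.1]
red [ 263  249   40   78 2325] [282.9 290.7] [ 0.5369 -0.1687  0.08  ] [ 0.5473 -0.1686  0.062 ]
green [ 506   92   22   78 1381] [516.2 130. ] [ 0.4901 -0.0591  0.014 ] [ 0.4853 -0.0888  0.062 ]
```

```bash
cat > arc.py <<'E'
from h import *
import sys
# args: remaining angle now->target, rows
def plan(P,C,th,n):
    s=ctrl.read_state(); Rm=R.from_rotvec(s['ee_rot']); r=P-C
    for i in range(1,n+1):
        t=th*i/n; p=C+R.from_euler('z',-t).apply(r)
        print((Rm.inv().apply(p-P)*1000).round(1)[:2],round(t,3))
C=np.array([.573,-.048,0])
if __name__=='__main__':
    P=ctrl.read_state()['tcp_pos'].copy(); P[2]=0
    a=np.arctan2(*(P-C)[1::-1]); print('angle past green if 0:',(a%(2*np.pi))-(np.pi+.1326),'r',np.linalg.norm(P-C))
    plan(P,C,float(sys.argv[1]),int(sys.argv[2]))
E
python3 arc.py .56 8
```

```text
angle past green if 0: 1.2202974852391009 r 0.12411759930807575
[8.4 2.2] 0.07
[16.6  5. ] 0.14
[24.7  8.3] 0.21
[32.4 12.2] 0.28
[39.9 16.6] 0.35
[47.  21.5] 0.42
[53.8 27. ] 0.49
[60.2 32.9] 0.56
```

drive_tool(
  deltas=[
    [[8.4, 2.2, 0, 0.07, 0.08], [16.6, 5, 0, 0.14, 0.08], [24.7, 8.3, 0, 0.21, 0.08], [32.4, 12.2, 0, 0.28, 0.08], [39.9, 16.6, 0, 0.35, 0.08], [47, 21.5, 0, 0.42, 0.08], [53.8, 27, 0, 0.49, 0.08], [60.2, 32.9, 0, 0.56, 0.08]],
  ],
)

```text
time: 17.07
tcp_pos: [0.488, -0.1376, 0.0491]
ee_rot: [0.867, 3.011, 0.002]
ft_force: [5.9, 2.3, 0.4]
grip_width: 0.014
gripper_force: 58.6
```

drive_tool(
  deltas=[
    [[0, 0, 0, 0, 0.08], [0, 0, 0, 0, 0.08]],
  ],
)

```text
time: 17.23
tcp_pos: [0.4876, -0.1374, 0.0491]
ee_rot: [0.862, 3.014, 0.002]
ft_force: [4.5, 2.9, 3.3]
grip_width: 0.0145
gripper_force: 58.9
```

```bash
python3 look.py; python3 arc.py .5 8
```

```text
17.2833 [ 0.4878 -0.1375  0.0491] [8.620e-01 3.014e+00 3.000e-03] [-0.06  0.46  0.31  2.11 -0.24  0.6   1.44] [5.4 4.  2.5]
red [ 266  252   37   75 1720] [284.2 295.6] [ 0.4815 -0.1326  0.08  ] [ 0.4908 -0.1382  0.062 ]
green [ 397  133   52   64 1182] [422.9 164.3] [ 0.49   -0.0586  0.014 ] [ 0.4722 -0.0693  0.062 ]
angle past green if 0: 0.6772259063178989 r 0.12359064464535685
[7.5 1.8] 0.062
[14.9  4.1] 0.125
[22.1  6.8] 0.188
[29.2 10. ] 0.25
[36.  13.6] 0.312
[42.6 17.6] 0.375
[48.9 22. ] 0.438
[55.  26.8] 0.5
```

drive_tool(
  deltas=[
    [[7.5, 1.8, 0, 0.062, 0.08], [14.9, 4.1, 0, 0.125, 0.08], [22.1, 6.8, 0, 0.188, 0.08], [29.2, 10, 0, 0.25, 0.08], [36, 13.6, 0, 0.312, 0.08], [42.6, 17.6, 0, 0.375, 0.08], [48.9, 22, 0, 0.438, 0.08], [55, 26.8, 0, 0.5, 0.08]],
  ],
)

```text
time: 17.95
tcp_pos: [0.4559, -0.0867, 0.0491]
ee_rot: [1.584, 2.704, 0.004]
ft_force: [4.6, 0.7, 2.5]
grip_width: 0.0142
gripper_force: 59.3
```

drive_tool(
  deltas=[
    [[0, 0, 0, 0, 0.08], [0, 0, 0, 0, 0.08]],
  ],
)

```text
time: 18.12
tcp_pos: [0.4557, -0.0864, 0.049]
ee_rot: [1.58, 2.707, 0.004]
ft_force: [5.8, 1.6, 5.7]
grip_width: 0.014
gripper_force: 59.7
```

```bash
python3 look.py; python3 arc.py .18 3
```

```text
18.1667 [ 0.4558 -0.0866  0.049 ] [1.58  2.707 0.005] [-0.27  0.42  0.45  2.21 -0.34  0.57  0.95] [4.7 2.4 6.2]
red [ 263  277   40   50 1345] [285.1 304.4] [ 0.4543 -0.0822  0.08  ] [ 0.4601 -0.092   0.062 ]
green [335 209  68  36 989] [368.6 226.8] [ 0.4904 -0.0581  0.014 ] [ 0.4709 -0.0483  0.062 ]
angle past green if 0: 0.185576997715021 r 0.12339942014148492
[7.2 1.7] 0.06
[14.3  3.7] 0.12
[21.3  6.3] 0.18
```

drive_tool(
  deltas=[
    [[7.2, 1.7, 0, 0.06, 0.08], [14.3, 3.7, 0, 0.12, 0.08], [20.5, 6, 0, 0.175, 0.08], [20.5, 6, 0, 0.175, 0.08], [20.5, 6, 0, 0.175, 0.08], [20.5, 6, 0, 0.175, 0.08]],
  ],
)

```text
time: 18.67
tcp_pos: [0.4509, -0.0661, 0.049]
ee_rot: [1.811, 2.559, 0.005]
ft_force: [4.2, 1.0, 6.6]
grip_width: 0.014
gripper_force: 59.8
```

```bash
python3 look.py; python3 arc.py .02 1
python3 - <<'E'
from h import *
# circle through TCP points, radius 125
from scipy.optimize import least_squares
s=ctrl.read_state()['tcp_pos'][:2]
p=np.array([[.5462,-.1692],[.4877,-.1375],[.4557,-.0865],s])
f=least_squares(lambda q:np.hypot(*(p-q[:2]).T)-.125,[.573,-.048]); C=f.x
a=np.arctan2(*(p-C).T[::-1])%(2*np.pi); print(C,f.fun,a[0]-a,'green',np.pi+np.arctan2(C[1]+.0588,C[0]-.4904)-a[-1])
E
```

```text
18.7167 [ 0.4509 -0.0662  0.049 ] [1.811 2.559 0.005] [-0.36  0.42  0.5   2.23 -0.37  0.57  0.77] [5.3 1.4 7.1]
red [ 263  273   40   54 1430] [284.8 303.2] [ 0.45   -0.0614  0.08  ] [ 0.4539 -0.0719  0.062 ]
green [329 241  65  16 415] [362.7 248.5] [ 0.4918 -0.0563  0.014 ] [ 0.4738 -0.0401  0.062 ]
angle past green if 0: 0.015170610236405757 r 0.1234067723574196
[2.4 0.5] 0.02
[ 0.57448214 -0.04747525] [-3.28319223e-05  4.23717565e-05  2.85077001e-05 -4.96173358e-05] [0.         0.53876595 1.02507103 1.19232385] green -0.016297001534506528
```

```bash
python3 - <<'E'
from h import *
s=ctrl.read_state();print(s['time'],s['grip_width'],s['gripper_force'])
im,K,E=cam('scene');h=cv2.cvtColor(im,cv2.COLOR_BGR2HSV); m=cv2.inRange(h,(5,150,90),(18,255,255))[215:260,210:245]
n,_,st,c=cv2.connectedComponentsWithStats(m);print(st[1:],c[1:]+[210,215])
print(ctrl.finish_job())
E
```

```text
18.7167 0.013904543948960577 59.82650295831263
[[11  8  7 20 92]] [[223.9673913  232.67391304]]
the job is handed in; nothing more can be done
None
```

I stirred the beads, stood the rod back in its holder and let go, then handed the job in still gripping the lever at about 1.19 rad, just short of the green mark. I judged the lever position from the swept arc and the mark's measured position, not from a final picture.

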